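# Push the cutting board home on its pins

## Task

The green cutting board has been put back crooked on its low steel stand and is riding on the stand's two locating pins. Without picking it up, push it across the stand with the fingertips, gently, until both of its round holes have dropped over the pins and it lies flat on the deck, then leave it. Do not disturb the other things on the counter.

Things in the scene. Friction and masses are not known exactly. Their poses are not given: they have to be found in the camera images.
- station: Fixed stand: flat steel deck 260 (x) by 380 mm (y), no rim, top 30 mm above the counter, turned up to 0.2 rad. Origin on the counter under its middle; x away from the robot, y left, z up. Two brass pins, 12 mm across, 9 mm high, tops bevelled, stand 45 mm behind (+x) the middle, 70 mm to either side, hidden under the board. Seated, the board is centred with 40 mm of bare deck all round.
- pin_left (a point): Foot of the left (+y) pin, at deck level (pin axis); the pin top is 9 mm above it. Axes as the stand's.
- pin_right (a point): Foot of the right (-y) pin, at deck level (pin axis); the pin top is 9 mm above it. Axes as the stand's.
- board: Loose green board, 180 (x) by 300 (y) by 12 mm, 0.5-0.8 kg. Origin mid-underside; x away from robot, y left. Two 17 mm through holes 45 mm behind (+x) the middle, 70 mm either side; its hand slot near the front takes no pin. Starts on top of both pins, front edge on the deck, back edge raised 9-15 mm, 30-55 mm left or right of its place, up to 16 mm too near or far, turned up to 0.14 rad.
- hole_left (a point): Centre of the board's left (+y) round hole, on its underside. Belongs on pin_left. Axes as the board's.
- hole_right (a point): Centre of the board's right (-y) round hole, on its underside. Belongs on pin_right. Axes as the board's.
- measuring_cup: Bystander: clear plastic mug, 76 mm across, 85 mm tall, on the counter to the right of the stand. Origin under its middle.
- scrub_brush: Bystander: blue hand scrubbing brush, 150 x 50 mm, 75 mm tall over its handle, on the counter to the right of the stand. Origin under its middle.
- toy_gear: Bystander: orange toy gear wheel, 65 mm across, 16 mm high, lying on the counter behind the stand. Origin under its middle.
- toy_wheel: Bystander: black toy wheel with a yellow hub, 54 mm across, 18 mm high, lying on the counter near a front corner of the stand. Origin under its middle.
- toy_link: Bystander: yellow toy block with holes, 60 x 30 x 28 mm, near a front corner of the stand. Origin under its middle.
- toy_cup: Bystander: red toy beaker, 48 mm across, 50 mm tall, standing on the counter to the left of the stand. Origin under its middle.

How it is judged:
At the end, for the whole second after the job is handed in: Each round hole of the board is over its own pin (axes within 4 mm) with its underside within 1.8 mm of the deck, the board lies flat (tilt under 0.012 rad) and at rest, and none of the six bystanders has been moved by 20 mm or more (horizontal distance between hole_left and pin_left below 0.004 m and horizontal distance between hole_right and pin_right below 0.004 m and z of each of hole_left, hole_right in the frame of station below 0.0318 m and angle between board's own z axis and vertical below 0.012 rad and linear speed of board below 0.01 m/s and angular speed of board below 0.05 rad/s and distance of each of toy_gear, measuring_cup, scrub_brush, toy_wheel, toy_link, toy_cup from where it was at the start of the episode below 0.02 m); the robot touches nothing.
It fails at once if the board is lifted: its middle rises more than 20 mm off the deck or it tilts more than 0.15 rad (z of board in the frame of station above 0.05 m or angle between board's own z axis and vertical above 0.15 rad).
It fails at once if the board is knocked along (faster than 0.6 m/s) or shoved with more than 60 N (linear speed of board above 0.6 m/s or contact force between the fingers and board above 60 N).
It fails at once if a bystander is moved by more than 20 mm or knocked over (distance of any of toy_gear, measuring_cup, scrub_brush, toy_wheel, toy_link, toy_cup from where it was at the start of the episode above 0.02 m or angle between any of toy_gear, measuring_cup, scrub_brush, toy_wheel, toy_link, toy_cup's own z axis and vertical above 0.4 rad).
It also fails if it takes over 72 s, if anything falls off the work surface, if the arm or the gripper's body presses on something with over 40 N, if the wrist force passes 120 N, or if a joint passes its speed limit or range.

## Robot

A 7-joint arm with a two-finger parallel gripper is mounted at the origin on the work surface. World frame = base frame: x ahead of the robot, y to its left, z up, the work surface at z = 0. Lengths are in m, angles in rad, forces in N, time in s.
With the tool pointing down it reaches from about 0.4 to 0.85 m from the base axis. Payload 10.4 kg.
Tool frame: the origin (TCP) lies midway between the tips of the shut fingers; the grasp point (between the pads) lies 19 mm behind it; z points along the fingers, y is the line along which they close (so a half turn about z gives the same grasp; the last joint's range is limited). The gripper opens to 87 mm and grips with 3 to 60 N. Pads are 19 mm wide; open, the fingers measure 117 mm over their backs; the gripper's body (75 mm by 190 mm) begins 51 mm behind the grasp point.
Start: joints at [-1.165, 0.332, -0.065, 1.46, 0.022, 1.35, -0.088], TCP at [0.26, 0.568, 0.223] pointing down, gripper open.
Joint ranges: [-2.6, 2.6], [-0.5, 2.12], [-1.47, 1.34], [0.16, 2.42], [-1.27, 4.41], [0.06, 2.06], [-2.6, 2.6]. Speed limits (rad/s): [2.22, 2.22, 2.79, 2.79, 3.14, 3.14, 3.14].

## Interface

Orientations are given as a unit quaternion [x, y, z, w].
In Python, from bench import r gives the robot as it stands.
- The arm moves only by the tool arm_command, never from a script. Its argument "moves" is one flat list of numbers, 4 for each row, row after row: the shift along the tool's x, y, z in cm, then the turn about the tool's z in degrees. A call has 1 to 12 rows; each row shifts and turns the commanded pose from where the row before left it, along the tool's axes as they then stand; what a row does not reach is not made up. A row lasts 1/12 s, in which the tool goes at most 41.7 mm and 7.16 degrees, less where a joint would pass 70% of its speed; a pose out of reach is approached as far as the arm can. A call with a gripper value outside its range is refused whole. "fingers" is the opening in per cent of the stroke, from 0 (shut) to 100 (fully open), set as the call begins (left out, the last holds). The fingers move at their own pace and stop on an object; "squeeze" is the grip in N (left out, the last holds). Time passes only in rows, so rows that do not move let the fingers close. It gives the time, the measured TCP pose, the force, the opening and the grip force at its end, in the units of the state.
- r.read_state(): the state, without advancing time (a new reading comes with each control period).
- r.camera(name): name is "scene" or "top"; returns the picture (400x640x3 uint8, red, green, blue); there is no depth.
- r.camera_info(name): a dict with "fx", "fy", "cx", "cy" (pixels), "origin" and "attitude" of the camera in the world. Camera axes: x right, y up, looking along -z (the intrinsics and any distortion apply to the point x, -y, -z); pixel columns grow to the right and rows downward; lengths in m; the calibration is good to about 2 mm. A picture is of the moment at which its call begins. camera_info takes no time and is no camera call.
- r.close_job(): hands the job in; it is judged then, once.
The state is a dict: "time": time; "joint_positions": joint angles; "joint_vel": joint speeds; "joint_torque": joint torques, N m; "ee_pos": TCP position; "eef_rot": TCP orientation; "ft_force": force on the tool from outside, world axes, zero at the start; "torque": the same for the moment, N m; "width": finger opening in m; "grip_force": force on a finger pad.
Only numpy, scipy, OpenCV 4.12 (cv2) and the standard library are available. Lean on these libraries where they do the work, as an engineer would, in place of code of your own. Each camera call takes 0.05 s, during which the arm holds its last target. There are 200 camera calls.

## Working session

There is one attempt and no reset: what is moved stays moved. The work goes in short steps, Python scripts to look and compute and a tool call to move; the robot and the scene stay as the last step left them, time stands still between calls to the robot, and variables do not carry over. Pictures are saved under pics/ and viewed, at most 10 in all, crops included, and the job is handed in when it is done.

Besides the shell and the picture viewer there is one more tool, called after ">>>" as name(argument=value, ...), one argument or row to a line, values as JSON. arm_command: Moves the arm, as the interface text tells. Its arguments: {"type":"object","properties":{"moves":{"type":"array"},"fingers":{"type":"number"},"squeeze":{"type":"number"}},"required":["moves"]}

```bash
ls; mkdir -p pics; python3 - <<'E'
from bench import r
import cv2,json
for n in("scene","top"):
    cv2.imwrite(f"pics/{n}0.png",r.camera(n)[:,:,::-1]); print(n,r.camera_info(n))
s=r.read_state();print(s)
E
```

```text
pics
scene {'fx': 411.6751614739918, 'fy': 411.6751614739918, 'cx': 320.7624133811891, 'cy': 207.5838246347654, 'origin': array([ 1.03449986, -0.04524867,  0.8847077 ]), 'attitude': array([0.19762279, 0.18365815, 0.65135471, 0.70919106])}
top {'fx': 365.644155116423, 'fy': 365.644155116423, 'cx': 321.924848978276, 'cy': 204.19564021134295, 'origin': array([0.47951936, 0.02790557, 1.06069003]), 'attitude': array([ 0.01398599, -0.03357019, -0.70652597,  0.70675207])}
{'time': 0.1, 'joint_positions': array([-1.1645794 ,  0.33283501, -0.06469143,  1.46086687,  0.02159432,
        1.3499033 , -0.08851268]), 'joint_vel': array([ 6.00934053e-05, -2.66975889e-03, -1.24274632e-03, -2.30866623e-03,
        3.68121334e-05,  8.43894967e-04, -1.43635369e-03]), 'joint_torque': array([ 2.31938197e-03, -6.24538279e+01,  2.53532908e-02, -3.90717208e+01,
       -6.13698852e-02,  3.65076901e-02,  5.91868024e-05]), 'ee_pos': array([0.25973132, 0.56808639, 0.22181248]), 'eef_rot': array([ 2.12770703e-01,  9.77101936e-01, -6.49066103e-04, -1.12269557e-04]), 'ft_force': array([ 0.36630916,  0.16545606, -0.68084089]), 'torque': array([-0.00053655, -0.01103343, -0.06618205]), 'grip_force': 0.0, 'width': 0.08712768244564016}
```

View pics/top0.png

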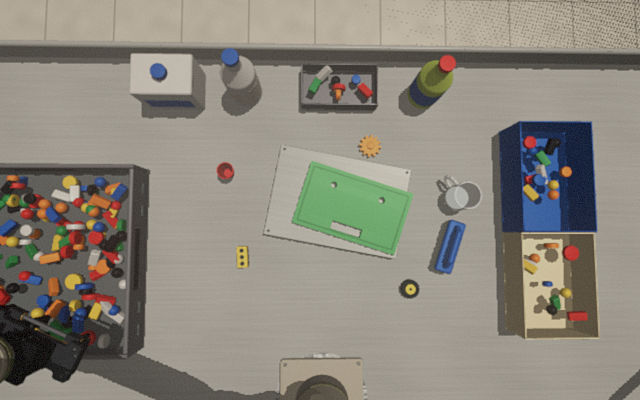

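View pics/scene0.png

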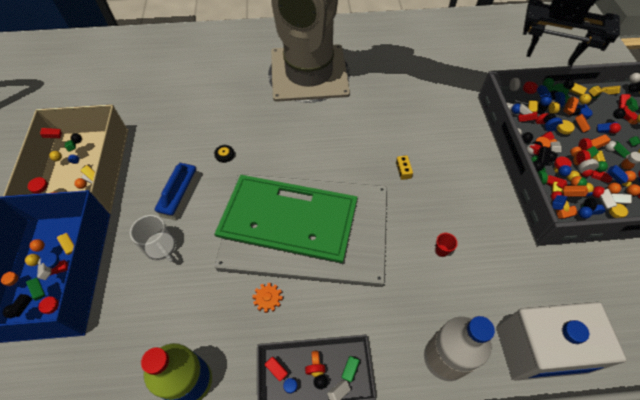

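```bash
python3 - <<'E'
import cv2
a=cv2.imread("pics/top0.png")[135:265,255:420];b=cv2.imread("pics/scene0.png")[170:290,205:395]
cv2.imwrite("pics/topc.png",cv2.resize(a,None,fx=4.5,fy=4.5,interpolation=cv2.INTER_CUBIC))
cv2.imwrite("pics/scenec.png",cv2.resize(b,None,fx=4,fy=4,interpolation=cv2.INTER_CUBIC))
E
```

```text
(no output)
```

View pics/topc.png

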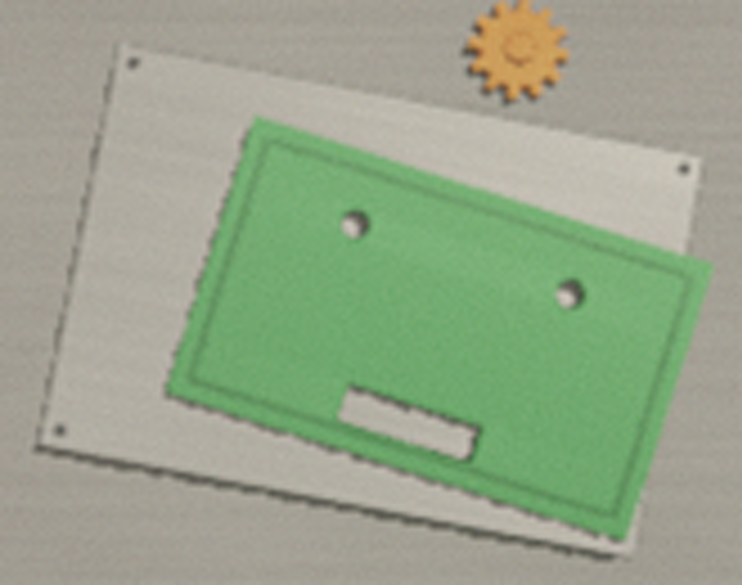

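View pics/scenec.png

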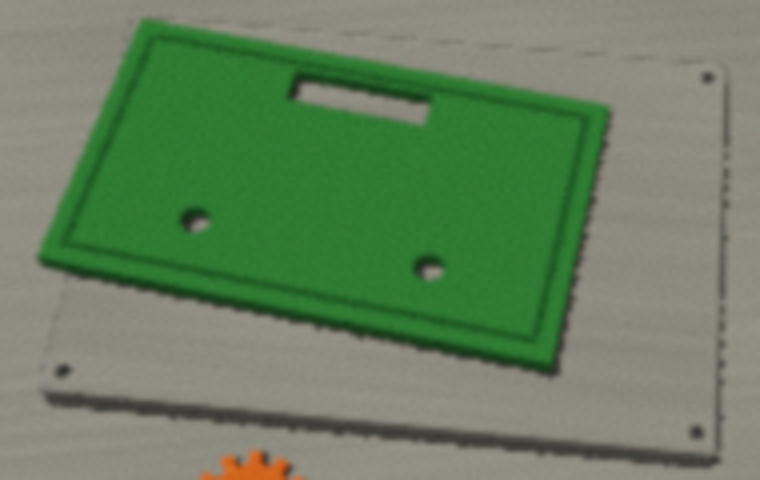

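```bash
cat > h.py <<'E'
import numpy as np,cv2,json
from scipy.spatial.transform import Rotation as R
from scipy.optimize import least_squares
from bench import r
C={n:r.camera_info(n) for n in("scene","top")}
def proj(n,P):
    c=C[n];q=R.from_quat(c["attitude"]).inv().apply(np.atleast_2d(P)-c["origin"])
    return np.c_[c["cx"]+c["fx"]*q[:,0]/-q[:,2], c["cy"]-c["fy"]*q[:,1]/-q[:,2]]
BX=np.array([[x,y,z] for x in(-.09,.09) for y in(-.15,.15) for z in(0,.012)])
HO=np.array([[.045,.07,0],[.045,-.07,0]])
def pose(p,P): return R.from_euler("ZYX",p[3:]).apply(P)+p[:3]   # yaw, pitch, roll
def contour(img):
    i=cv2.resize(img.astype(np.float32),None,fx=4,fy=4,interpolation=cv2.INTER_CUBIC)
    g=(i[:,:,1]-i[:,:,[0,2]].max(2))/np.maximum(i[:,:,1],20)
    m=(g>.18).astype(np.uint8)
    cs,_=cv2.findContours(m,cv2.RETR_EXTERNAL,cv2.CHAIN_APPROX_NONE)
    k=max(cs,key=cv2.contourArea)[::6,0]
    return (k+.5)/4-.5
def board(x0,imgs=None):
    imgs=imgs or {n:r.camera(n) for n in C}
    K={n:contour(i) for n,i in imgs.items()}
    def f(p):
        e=[]
        for n in C:
            h=cv2.convexHull(proj(n,pose(p,BX)).astype(np.float32))
            e+=[cv2.pointPolygonTest(h,(float(a),float(b)),True) for a,b in K[n]]
        return np.array(e)
    s=least_squares(f,x0,loss="soft_l1",f_scale=.5,diff_step=1e-3,x_scale=[.01,.01,.01,.05,.05,.05])
    return s.x,np.sqrt(np.mean(np.minimum(f(s.x)**2,4)))
def tostand(P,S):  # world->stand frame
    return R.from_euler("z",S[2]).inv().apply(np.atleast_2d(P)-[S[0],S[1],0])
def fromstand(P,S): return R.from_euler("z",S[2]).apply(np.atleast_2d(P))+[S[0],S[1],0]
E
python3 - <<'E'
from h import *
cl={"top":{(1,1):(120,45),(1,-1):(700,158),(-1,1):(37,447),(-1,-1):(632,553)},"scene":{(-1,1):(725,65),(1,1):(718,457),(1,-1):(47,393)}}
T={"top":(4.5,255,135),"scene":(4,205,170)}
def px(n,c):
    s,a,b=T[n];return (np.array(c)+.5)/s-.5+[a,b]
def f(p):
    e=[]
    for n in cl:
        for k,c in cl[n].items():
            e.append(proj(n,fromstand([.13*k[0],.19*k[1],.03],p))[0]-px(n,c))
    return np.concatenate(e)
s=least_squares(f,[.55,.03,0]);S=s.x;print("stand",S,f(S).round(1))
for n in cl:
  o=f(S).reshape(-1,2); 
im={n:cv2.imread(f"pics/{n}0.png")[:,:,::-1] for n in C}
b,e=board([S[0],S[1]-.03,.035,S[2],-.05,0],im)
print("board",b,e)
H=pose(b,HO);print("holes stand frame",tostand(H,S)*1000)
for n,hc in(("top",[(355,223),(570,294)]),("scene",[(429,267),(195,219)])):
  print(n,[ (px(n,c)-q).round(2) for c,q in zip(hc,proj(n,pose(b,HO+[0,0,.012])))])
json.dump([list(S),list(b)],open("s.json","w"))
E
```

```text
stand [ 0.55879467 -0.04430344 -0.18348732] [-1.3 -0.8  0.4 -1.3 -0.5 -0.1  0.3  0.9  0.8 -0.5  0.6 -0.6 -2.3 -0.4]
board [ 5.38953604e-01 -8.42878905e-02  3.56310915e-02 -3.10467059e-01
 -5.75350640e-02  4.52750361e-05] 0.24997813426884422
holes stand frame [[  41.21591047   20.81368989   38.22190523]
 [  23.48684234 -118.05920201   38.21557722]]
top [array([ 0.45, -0.38]), array([ 0.39, -0.  ])]
scene [array([-0.24,  0.35]), array([-0.02,  0.34])]
```

```bash
cat > st.py <<'E'
from h import *
from scipy.ndimage import map_coordinates,gaussian_filter
S,b=json.load(open("s.json"))
im={n:gaussian_filter(cv2.imread(f"pics/{n}0.png").astype(float).sum(2),.6) for n in C}
T={"top":(4.5,255,135),"scene":(4,205,170)}
px=lambda n,c:(np.array(c)+.5)/T[n][0]-.5+T[n][1:]
bo=[("top",1,1,(132,63)),("top",1,-1,(684,169)),("top",-1,1,(60,430)),("scene",-1,1,(708,77)),("scene",1,1,(697,432)),("scene",1,-1,(62,371))]
L=lambda a,b,m=25:[np.array(a)+(np.array(b)-a)*t for t in np.linspace(.06,.94,m)]
E={"top":[L((.13,.19),(.13,-.19)),L((.13,.19),(-.13,.19)),L((-.13,.19),(-.13,-.10))],
   "scene":[L((.13,.19),(.13,-.19)),L((.13,.19),(-.13,.19))]}
p=np.r_[S,.12,.18]
for it in range(6):
    obs=[]
    for n in E:
        for l in E[n]:
            l=np.array(l);o=np.abs(l).max(0)
            d=np.array([np.sign(l[0,0]),0]) if np.ptp(l[:,0])<1e-6 else np.array([0,np.sign(l[0,1])])
            a=proj(n,fromstand(np.c_[l,l[:,0]*0+.03],p)); c=proj(n,fromstand(np.c_[l+d*.003,l[:,0]*0+.03],p))
            u=(c-a);u/=np.linalg.norm(u,axis=1)[:,None]
            w=5 if it<2 else 3
            t=np.arange(-w,w+.01,.1)
            v=map_coordinates(im[n],[(a[:,1:]+u[:,1:]*t),(a[:,:1]+u[:,:1]*t)],order=3)
            g=-np.gradient(v,axis=1); k=g.argmax(1)
            obs.append((n,l,u,a,t[k],g.max(1)))
    def f(q):
        e=[]
        for n,l,u,a,t,g in obs:
            e.append((((proj(n,fromstand(np.c_[l,l[:,0]*0+.03],q))-a)*u).sum(1)-t))
        for n,sx,sy,c in bo: e.append(3*(proj(n,fromstand([q[3]*sx,q[4]*sy,.03],q))[0]-px(n,c)))
        return np.concatenate(e)
    p=least_squares(f,p,loss="soft_l1",f_scale=.5).x
    print(p.round(4))
e=f(p);print([np.median(x).round(2) for x in np.split(e[:125],5)],(e[125:]/3).round(2))
json.dump([list(p[:3]),b],open("s.json","w"))
b=np.array(b);S=p[:3]
print("holes",tostand(pose(b,HO),S)*1000)
z=pose(b,[[0,0,0]])
print("center off",tostand(z,S)*1000,"yaw off",b[3]-S[2])
E
python3 st.py
```

```text
[ 0.5578 -0.0476 -0.1874  0.1181  0.1797]
[ 0.558  -0.0477 -0.1866  0.1179  0.1798]
[ 0.558  -0.0476 -0.1868  0.1179  0.1798]
[ 0.5579 -0.0476 -0.1868  0.1179  0.1797]
[ 0.5579 -0.0476 -0.1868  0.1179  0.1797]
[ 0.558  -0.0476 -0.1868  0.1179  0.1798]
[np.float64(0.8), np.float64(0.3), np.float64(0.5), np.float64(0.0), np.float64(-0.0)] [ 0.1   0.09  1.03  0.25 -0.1   0.14 -0.34  0.2  -0.44  0.06 -1.9   0.04]
holes [[  41.35792      24.35397878   38.22190523]
 [  24.08973503 -114.57697438   38.21557722]]
center off [[-11.85864366 -39.57007801  35.63109154]] yaw off -0.12366169810352537
```

```bash
cat >> st.py <<'E'
print("---")
raw={n:cv2.imread(f"pics/{n}0.png").astype(float).sum(2) for n in C}
B=[]
for n,sx,sy,c in bo:
    q=px(n,c);x0,y0=np.round(q).astype(int)
    w=raw[n][y0-2:y0+3,x0-2:x0+3];w=np.clip(np.median(w)-25-w,0,None);Y,X=np.mgrid[-2:3,-2:3]
    o=np.array([x0+(w*X).sum()/w.sum(),y0+(w*Y).sum()/w.sum()]);B.append((n,sx,sy,o));print(n,q.round(2),o.round(2))
def fb(q): return np.concatenate([proj(n,fromstand([q[3]*sx,q[4]*sy,.03],q))[0]-o for n,sx,sy,o in B])
for k in(("top",),("scene",),("top","scene")):
    g=lambda q:np.concatenate([proj(n,fromstand([q[3]*sx,q[4]*sy,.03],q))[0]-o for n,sx,sy,o in B if n in k])
    q=least_squares(g,p).x;print(k,q.round(4),g(q).round(2))
S=q[:3]
segs=[("back",(1,0),[(.13,y) for y in np.linspace(.17,-.17,12)]),("left",(0,1),[(x,.19) for x in np.linspace(.11,-.11,12)]),("front",(-1,0),[(-.13,y) for y in np.linspace(.17,-.08,10)]),("right",(0,-1),[(x,-.19) for x in np.linspace(.12,.09,5)])]
for n in C:
    for nm,d,l in segs:
        D=np.arange(-.012,.012,.00025);l=np.array(l);d=np.array(d)
        v=np.array([map_coordinates(im[n],proj(n,fromstand(np.c_[a+d*D[:,None],D*0+.03],S)).T[::-1],order=3) for a in l])
        g=np.gradient(v.mean(0));i=g.argmin();j=g.argmax();print(n,nm,"bright->dark mm",D[i]*1e3,g[i].round(1),"dark->bright",D[j]*1e3,g[j].round(1))
json.dump([list(S),list(b)],open("s.json","w"))
print("holes",tostand(pose(b,HO),S)*1000)
E
python3 st.py | sed -n '/---/,$p'
```

```text
---
top [283.94 148.61] [284.11 148.56]
top [406.61 172.17] [406.51 172.07]
top [267.94 230.17] [267.87 230.18]
scene [381.62 188.88] [381.5  188.94]
scene [378.88 277.62] [378.76 277.66]
scene [220.12 262.38] [220.29 262.21]
('top',) [ 0.5586 -0.046  -0.1871  0.118   0.178 ] [-0.01 -0.01 -0.    0.01  0.01  0.  ]
('scene',) [ 0.5578 -0.0449 -0.1882  0.118   0.1777] [ 0.12  0.   -0.1  -0.08 -0.01  0.08]
('top', 'scene') [ 0.5582 -0.0453 -0.1878  0.1179  0.1778] [-0.15  0.12 -0.3   0.19 -0.19  0.1  -0.03  0.15 -0.21  0.03 -0.23  0.23]
scene back bright->dark mm 1.0408340855860843e-14 -9.7 dark->bright 8.750000000000018 11.1
scene left bright->dark mm -2.2499999999999916 -6.2 dark->bright 2.2500000000000124 5.7
scene front bright->dark mm -2.9999999999999925 -1.0 dark->bright 1.750000000000012 0.8
scene right bright->dark mm -2.499999999999992 -0.9 dark->bright -8.999999999999998 2.2
top back bright->dark mm -2.499999999999992 -4.1 dark->bright 3.7500000000000138 0.6
top left bright->dark mm -2.9999999999999925 -4.9 dark->bright 2.000000000000012 3.8
top front bright->dark mm -1.499999999999991 -11.8 dark->bright 4.250000000000014 8.9
top right bright->dark mm -1.7499999999999911 -5.2 dark->bright -8.249999999999996 2.5
holes [[  41.50741538   22.09233804   38.22190523]
 [  24.37532844 -116.85546351   38.21557722]]
```

```bash
cat >> h.py <<'E'
S,_b=json.load(open("s.json"));S=np.array(S)
def go(x,y,z,head=None):  # stand mm target, z world mm; prints tool-axis shift in cm, turn deg to bring tool x to stand heading
    s=r.read_state();M=R.from_quat(s["eef_rot"]).as_matrix();t=fromstand(np.array([x,y,0])/1e3,S)[0];t[2]=z/1e3
    h=np.degrees(np.arctan2(M[1,0],M[0,0])-S[2])
    print("at stand",(tostand(s["ee_pos"],S)[0]*1e3).round(1),"head",h.round(2),"t",s["time"],"F",s["ft_force"].round(1),"axis z",M[:,2].round(3))
    print("shift cm",(M.T@(t-s["ee_pos"])*100).round(2),"turn",None if head is None else ((h-head+180)%360-180).round(2))
def look(x0=None):
    b,e=board(np.array(json.load(open("s.json"))[1]) if x0 is None else x0)
    json.dump([list(S),list(b)],open("s.json","w"))
    H=tostand(pose(b,HO),S)*1e3
    print("err px",e.round(2),"hole offs L",(H[0]-[45,70,30]).round(1),"R",(H[1]-[45,-70,30]).round(1),"yaw",(b[3]-S[2]).round(4),"pitch,roll",b[4:].round(4))
def pix(n,u,v,z):
    c=C[n];d=R.from_quat(c["attitude"]).apply([(u-c["cx"])/c["fx"],-(v-c["cy"])/c["fy"],-1]);return c["origin"]+d*(z-c["origin"][2])/d[2]
E
python3 - <<'E'
from h import *
go(-10,-230,160,90)
for k,u,v,z in(("cup",462,197,.04),("handle",445,183,.05),("brush a",458,223,.04),("brush b",441,270,.04),("gear",370,146,.01),("wheel",410,289,.01),("link",242,257,.02),("tcup",226,171,.03)): print(k,(tostand(pix("top",u,v,z),S)[0]*1e3).round())
E
```

```text
at stand [-407.7  546.9  221.8] head 166.19 t 0.1 F [ 0.4  0.2 -0.7] axis z [-0.    -0.001 -1.   ]
shift cm [-57.17 -65.94   6.27] turn 76.19
cup [  77. -344.   40.]
handle [ 105. -286.   50.]
brush a [   2. -344.   40.]
brush b [-136. -318.   40.]
gear [178. -65.  10.]
wheel [-207. -250.   10.]
link [-205.  235.   20.]
tcup [ 24. 326.  30.]
```

>>> arm_command(
  moves=[-2.6, -3, 0, 0, -2.6, -3, 0, 0, -2.6, -3, 0, 0, -2.6, -3, 0, 0, -2.6, -3, 0, 0, -2.6, -3, 0, 0, -2.6, -3, 0, 0, -2.6, -3, 0, 0, -2.6, -3, 0, 0, -2.6, -3, 0, 0, -2.6, -3, 0, 0, -2.6, -3, 0, 0],
  fingers=100,
)

```text
time: 1.1
ee_pos: [0.3938, 0.1093, 0.2224]
eef_rot: [0.213, 0.977, 0.0, -0.0]
ft_force: [1.8, 0.5, -0.0]
width: 0.0869
grip_force: 0.0
```

>>> arm_command(
  moves=[-2.6, -3, 0, 0, -2.6, -3, 0, 0, -2.6, -3, 0, 0, -2.6, -3, 0, 0, -2.6, -3, 0, 0, -2.6, -3, 0, 0, -2.6, -3, 0, 0, -2.6, -3, 0, 0, -2.6, -3, 0, 0, -2.6, -3, 0, 0, 0, 0, 0, 0, 0, 0, 0, 0],
)

```text
time: 2.1
ee_pos: [0.5047, -0.272, 0.2214]
eef_rot: [0.215, 0.977, -0.001, -0.001]
ft_force: [-1.0, 0.5, 0.8]
width: 0.0867
grip_force: 0.0
```

>>> arm_command(
  moves=[0, 0, 0, 7, 0, 0, 0, 7, 0, 0, 0, 7, 0, 0, 0, 7, 0, 0, 0, 7, 0, 0, 0, 7, 0, 0, 0, 7, 0, 0, 0, 7, 0, 0, 0, 7, 0, 0, 0, 7, 0, 0, 0, 6.2, 0, 0, 0, 0],
)

```text
time: 3.1
ee_pos: [0.5059, -0.2678, 0.2223]
eef_rot: [0.771, 0.636, 0.001, -0.001]
ft_force: [-0.2, 0.3, -0.5]
width: 0.0871
grip_force: 0.0
```

```bash
python3 - <<'E'
from h import *
go(-10,-230,36,90)
print(r.read_state()["joint_positions"])
E
```

```text
at stand [  -9.9 -228.3  222.3] head 89.82 t 3.1 F [-0.2  0.3 -0.5] axis z [ 0.     0.002 -1.   ]
shift cm [-2.000e-01 -1.000e-02  1.863e+01] turn -0.18
[-0.4518617   0.34134538  1.07233357  1.64760437 -0.30847013  1.33780109
  0.47787393]
```

>>> arm_command(
  moves=[0, 0, 3, 0, 0, 0, 3, 0, 0, 0, 3, 0, 0, 0, 3, 0, 0, 0, 3, 0, 0, 0, 2, 0, 0, 0, 1, 0, 0, 0, 0.6, 0, 0, 0, 0, 0, 0, 0, 0, 0],
)

```text
time: 3.93
ee_pos: [0.5063, -0.2697, 0.0376]
eef_rot: [0.77, 0.638, 0.0, 0.0]
ft_force: [-0.3, -0.9, 0.5]
width: 0.0869
grip_force: 0.0
```

```bash
python3 - <<'E'
from h import *
go(-10,-159.5,36,90)
print(r.read_state()["joint_positions"])
for n in("top",): cv2.imwrite("pics/t1.png",cv2.resize(r.camera(n)[100:320,220:500,::-1],None,fx=2.5,fy=2.5))
E
```

```text
at stand [  -9.1 -230.1   37.6] head 90.07 t 3.9333 F [-0.3 -0.9  0.5] axis z [ 0.001 -0.    -1.   ]
shift cm [ 7.06 -0.08  0.16] turn 0.07
[-0.30709086  0.55277178  0.90911811  1.8316296  -0.51192377  1.00983733
  0.62591   ]
```

View pics/t1.png

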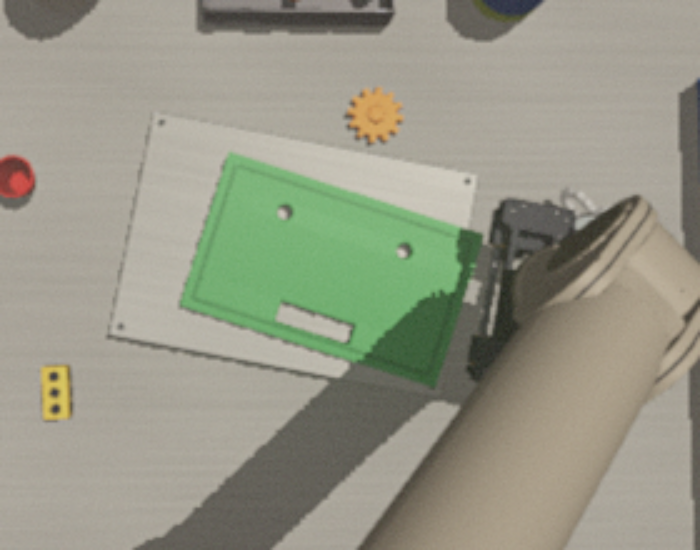

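>>> arm_command(
  moves=[0.5, 0, 0, 0, 0.5, 0, 0, 0, 0.5, 0, 0, 0, 0.5, 0, 0, 0, 0.5, 0, 0, 0, 0.5, 0, 0, 0, 0.5, 0, 0, 0, 0.5, 0, 0, 0, 0, 0, 0, 0],
)

```text
time: 4.73
ee_pos: [0.5136, -0.229, 0.0365]
eef_rot: [0.77, 0.638, 0.0, -0.0]
ft_force: [-0.0, -0.7, 0.4]
width: 0.0872
grip_force: 0.2
```

```bash
python3 - <<'E'
from h import *
look();go(-10,-159.5,36,90)
E
```

```text
err px 0.48 hole offs L [-17.9 -24.5   7.4] R [-26.  -24.3   6.8] yaw -0.058 pitch,roll [-0.0539  0.0039]
at stand [ -10.  -189.2   36.3] head 90.06 t 4.8333 F [-0.7  0.4 -0.2] axis z [-0.001  0.001 -1.   ]
shift cm [2.97 0.   0.03] turn 0.06
```

>>> arm_command(
  moves=[0.5, 0, 0, 0, 0.5, 0, 0, 0, 0.5, 0, 0, 0, 0.3, 0, 0, 0, 0, 0, 0, 0],
)

```text
time: 5.25
ee_pos: [0.5167, -0.2113, 0.0363]
eef_rot: [0.77, 0.638, 0.0, -0.0]
ft_force: [0.2, -0.1, 1.3]
width: 0.087
grip_force: 0.0
```

```bash
python3 - <<'E'
from h import *
look();go(-10,-159.5,36,90)
E
```

```text
err px 0.68 hole offs L [-27.2  -7.1   7.2] R [-29.4  -7.1   6. ] yaw -0.0165 pitch,roll [-0.0542  0.0089]
at stand [  -9.8 -171.4   36.4] head 90.05 t 5.35 F [-0.4 -0.2 -0.2] axis z [-0.     0.001 -1.   ]
shift cm [ 1.19 -0.01  0.04] turn 0.05
```

>>> arm_command(
  moves=[0.3, 0, 0, 0, 0.3, 0, 0, 0, 0, 0, 0, 0, 0, 0, 0, 0, -2, 0, 0, 0, -2, 0, 0, 0, 0, 0, -3, 0, 0, 0, -3, 0, 0, 0, -3, 0, 0, 0, -3, 0],
)

```text
time: 6.18
ee_pos: [0.5097, -0.2461, 0.1578]
eef_rot: [0.77, 0.637, -0.0, -0.0]
ft_force: [1.4, 0.2, -0.2]
width: 0.0871
grip_force: 0.0
```

>>> arm_command(
  moves=[0, 0, 0, 7, 0, 0, 0, 7, 0, 0, 0, 7, 0, 0, 0, 7, 0, 0, 0, 7, 0, 0, 0, 7, 0, 0, 0, 7, 0, 0, 0, 7, 0, 0, 0, 7, 0, 0, 0, 7, 0, 0, 0, 7, 0, 0, 0, 7],
)

```text
time: 7.18
ee_pos: [0.5102, -0.2457, 0.1564]
eef_rot: [0.999, -0.044, -0.0, -0.0]
ft_force: [0.1, 0.2, -0.4]
width: 0.0868
grip_force: 0.0
```

>>> arm_command(
  moves=[0, 0, 0, 6, 0, 0, 0, 0],
)

```text
time: 7.35
ee_pos: [0.5101, -0.2458, 0.1564]
eef_rot: [0.995, -0.096, -0.0, -0.0]
ft_force: [0.1, 0.0, 0.1]
width: 0.087
grip_force: 0.0
```

```bash
python3 - <<'E'
from h import *
look();go(-160,0,150,0)
print(r.read_state()["joint_positions"])
E
```

```text
err px 0.32 hole offs L [-29.2  -3.2   7.4] R [-29.8  -3.2   7.5] yaw -0.0042 pitch,roll [-0.0553 -0.0009]
at stand [  -9.8 -206.   156.4] head 0.21 t 7.45 F [-0.3  0.5 -0.4] axis z [-0.  0. -1.]
shift cm [-14.94 -20.66   0.65] turn 0.21
[-0.60642136  0.55797887  1.30364663  1.75241154 -0.56313345  1.27619358
 -0.92108235]
```

>>> arm_command(
  moves=[0, -2, 0, 0, 0, -2, 0, 0, 0, -2, 0, 0, 0, -2, 0, 0],
)

```text
time: 7.78
ee_pos: [0.5251, -0.1665, 0.1565]
eef_rot: [0.996, -0.092, 0.0, -0.0]
ft_force: [-0.7, 0.6, 0.0]
width: 0.0869
grip_force: 0.0
```

```bash
python3 - <<'E'
from h import *
go(-141,-3,120,0)
print(r.read_state()["joint_positions"])
E
```

```text
at stand [  -9.9 -125.2  156.5] head 0.21 t 7.7833 F [-0.7  0.6  0. ] axis z [ 0.     0.001 -1.   ]
shift cm [-13.07 -12.27   3.66] turn 0.21
[-0.7877647   0.50331347  1.30984131  1.79214167 -0.51348278  1.25196556
 -1.09273502]
```

>>> arm_command(
  moves=[-1.3, -1.2, 0, 0, -1.3, -1.2, 0, 0, -1.3, -1.2, 0, 0, -1.3, -1.2, 0, 0, -1.3, -1.2, 0, 0, -1.3, -1.2, 0, 0, -1.3, -1.2, 0, 0, -1.3, -1.2, 0, 0, -1.3, -1.2, 0, 0, -1.3, -1.2, 0, 0, 0, 0, 0, 0, 0, 0, 0, 0],
)

```text
time: 8.78
ee_pos: [0.4201, -0.0256, 0.1567]
eef_rot: [0.996, -0.092, 0.0, -0.001]
ft_force: [0.7, -0.2, 0.1]
width: 0.087
grip_force: 0.0
```

```bash
python3 - <<'E'
from h import *
go(-141,-3,60,0)
print(r.read_state()["joint_positions"])
E
```

```text
at stand [-139.4   -6.4  156.7] head 0.21 t 8.7833 F [ 0.7 -0.2  0.1] axis z [ 0.     0.002 -1.   ]
shift cm [-0.16 -0.32  9.67] turn 0.21
[-1.16740867 -0.26624917  1.02102443  2.0924101   0.2413076   1.2002066
 -2.0062151 ]
```

>>> arm_command(
  moves=[-0.2, -0.3, 2, 0, 0, 0, 2, 0, 0, 0, 2, 0, 0, 0, 2, 0, 0, 0, 1.5, 0, 0, 0, 0, 0, 0, 0, 0, 0],
)

```text
time: 9.37
ee_pos: [0.4187, -0.0243, 0.0617]
eef_rot: [0.996, -0.094, -0.0, 0.002]
ft_force: [-0.3, 0.1, 0.7]
width: 0.0866
grip_force: 0.0
```

```bash
python3 - <<'E'
from h import *
go(-141,-3,36,0)
print(r.read_state()["joint_positions"])
cv2.imwrite("pics/s2.png",cv2.resize(r.camera("scene")[130:310,180:440,::-1],None,fx=3,fy=3))
E
```

```text
at stand [-141.    -5.4   61.7] head -0.04 t 9.3667 F [-0.3  0.1  0.7] axis z [-0.001 -0.005 -1.   ]
shift cm [-0.   -0.26  2.57] turn -0.04
[-1.27688843  0.0490783   1.27659434  2.20032169 -0.05266118  0.92905977
 -1.72821897]
```

View pics/s2.png

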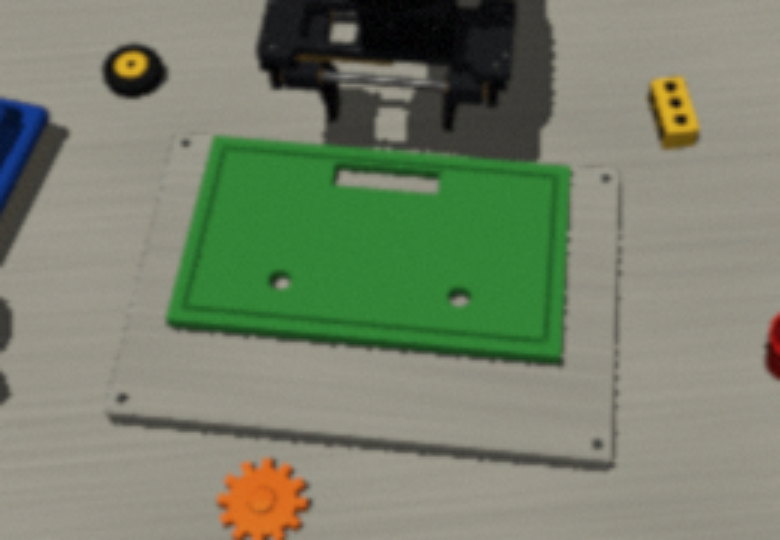

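>>> arm_command(
  moves=[0, -0.1, 0.7, 0, 0, -0.1, 1, 0, 0, 0, 0.9, 0, 0, 0, 0, 0, 0.3, 0, 0, 0, 0.3, 0, 0, 0, 0.3, 0, 0, 0, 0.3, 0, 0, 0, 0.3, 0, 0, 0, 0.3, 0, 0, 0, 0, 0, 0, 0],
)

```text
time: 10.33
ee_pos: [0.437, -0.0239, 0.0357]
eef_rot: [0.996, -0.094, -0.0, -0.0]
ft_force: [-1.0, 2.1, 0.3]
width: 0.087
grip_force: 1.0
```

```bash
python3 - <<'E'
from h import *
look();go(-102,-3,36,0)
E
```

```text
err px 0.79 hole offs L [-20.9  -2.6   8.6] R [-20.8  -2.6   8.4] yaw 0.0005 pitch,roll [-0.0597  0.0014]
at stand [-123.1   -1.6   35.7] head -0.01 t 10.4333 F [-1.2 -0.3  0.5] axis z [-0.  0. -1.]
shift cm [ 2.11  0.14 -0.03] turn -0.01
```

>>> arm_command(
  moves=[0.3, -0.05, 0, 0, 0.3, -0.05, 0, 0, 0.3, -0.05, 0, 0, 0.3, -0.05, 0, 0, 0, 0, 0, 0],
)

```text
time: 10.85
ee_pos: [0.4497, -0.0243, 0.0357]
eef_rot: [0.996, -0.094, 0.0, 0.0]
ft_force: [-1.3, 0.6, -0.3]
width: 0.0864
grip_force: 0.5
```

```bash
python3 - <<'E'
from h import *
look();go(-102,-3,36,0)
E
```

```text
err px 0.8 hole offs L [-8.2 -0.8  9.3] R [-8.4 -0.8  8.6] yaw -0.0019 pitch,roll [-0.064   0.0049]
at stand [-110.6    0.3   35.7] head -0.02 t 10.95 F [-0.4 -0.3  0.4] axis z [ 0.001 -0.    -1.   ]
shift cm [ 0.86  0.33 -0.03] turn -0.02
```

Dragging works. Continue slowly to 0.

>>> arm_command(
  moves=[0.2, -0.02, 0, 0, 0.2, -0.02, 0, 0, 0.2, -0.02, 0, 0, 0.1, 0, 0, 0, 0.1, 0, 0, 0, 0, 0, 0, 0],
)

```text
time: 11.45
ee_pos: [0.4569, -0.025, 0.0355]
eef_rot: [0.996, -0.094, -0.0, -0.0]
ft_force: [-2.4, 1.7, 1.8]
width: 0.087
grip_force: 1.4
```

```bash
python3 - <<'E'
from h import *
look();go(-102,-3,36,0)
E
```

```text
err px 0.82 hole offs L [-1.7  0.2  2. ] R [-1.7  0.2  1.3] yaw -0.0 pitch,roll [-0.0119  0.0047]
at stand [-103.3    1.    35.6] head -0.01 t 11.55 F [-2.5  1.5  1. ] axis z [-0.  0. -1.]
shift cm [ 0.13  0.4  -0.04] turn -0.01
```

>>> arm_command(
  moves=[0.1, 0, 0, 0, 0, 0, 0, 0, -1, 0, 0, 0, -1, 0, 0, 0, 0, 0, 0, 0, 0, 0, -2, 0, 0, 0, -3, 0, 0, 0, -3, 0, 0, 0, 0, 0],
)

```text
time: 12.3
ee_pos: [0.4409, -0.02, 0.1109]
eef_rot: [0.996, -0.094, 0.002, -0.005]
ft_force: [0.8, 0.9, 0.2]
width: 0.0872
grip_force: 0.0
```

```bash
python3 - <<'E'
from h import *
look();look();go(-102,-3,36,0)
a=cv2.resize(r.camera("scene")[165:300,200:400,::-1],None,fx=4,fy=4)
cv2.imwrite("pics/s3.png",a)
E
```

```text
err px 0.8 hole offs L [-1.   0.1  1.5] R [-0.8  0.1  1.6] yaw 0.0017 pitch,roll [-0.0099 -0.0004]
err px 0.79 hole offs L [-0.9  0.   1.8] R [-0.8  0.   1.4] yaw 0.0007 pitch,roll [-0.0103  0.0029]
at stand [-123.5    2.5  106.5] head 0.14 t 12.5 F [-0.7  0.1 -0.1] axis z [-0.003  0.002 -1.   ]
shift cm [2.18 0.57 7.04] turn 0.14
```

View pics/s3.png

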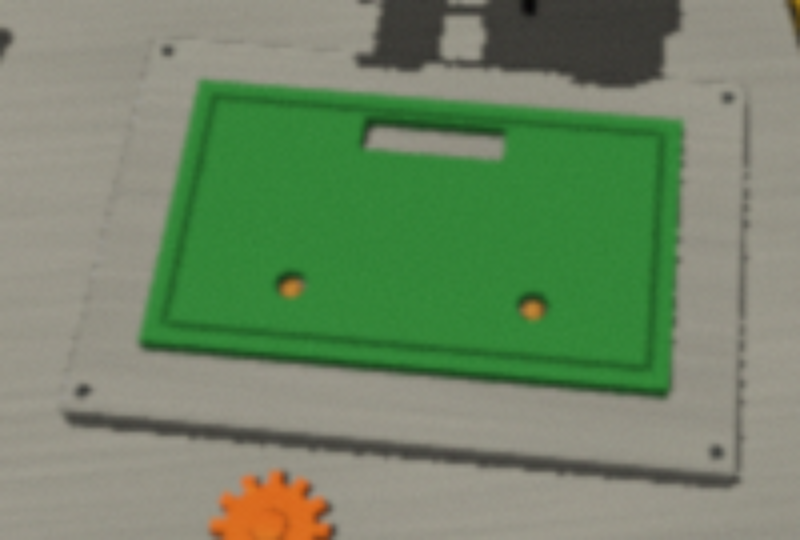

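>>> arm_command(
  moves=[0, 0, -3, 0, 0, 0, -3, 0, 0, 0, -3, 0, 0, -3, 0, 0, 0, -3, 0, 0, 0, -3, 0, 0, 0, -3, 0, 0, 0, -3, 0, 0, 0, -3, 0, 0, 0, -3, 0, 0, 0, -3, 0, 0],
)

```text
time: 13.47
ee_pos: [0.4819, 0.2169, 0.1949]
eef_rot: [0.996, -0.093, -0.002, 0.001]
ft_force: [0.6, -1.0, 0.8]
width: 0.087
grip_force: 0.0
```

```bash
python3 - <<'E'
from h import *
look();look();go(-102,-3,36,0);print(r.read_state()["joint_positions"])
im={n:r.camera(n) for n in C}
a=cv2.resize(im["top"][135:265,240:430,::-1],None,fx=4,fy=4)
cv2.imwrite("pics/t3.png",a)
E
```

```text
err px 0.29 hole offs L [-1.4 -0.1  1. ] R [-1.4 -0.1  0.5] yaw -0.0002 pitch,roll [-0.0099  0.004 ]
err px 0.29 hole offs L [-1.4 -0.1  1. ] R [-1.4 -0.1  0.6] yaw -0.0 pitch,roll [-0.0099  0.0033]
at stand [-123.7  241.6  195.2] head 0.14 t 13.6667 F [-0.1 -0.8 -0.5] axis z [-0.004 -0.004 -1.   ]
shift cm [ 2.16 24.4  16.02] turn 0.14
[-1.41855322  0.20149787  1.03480711  1.79302846 -0.18018589  1.25483334
 -2.0914011 ]
```

View pics/t3.png

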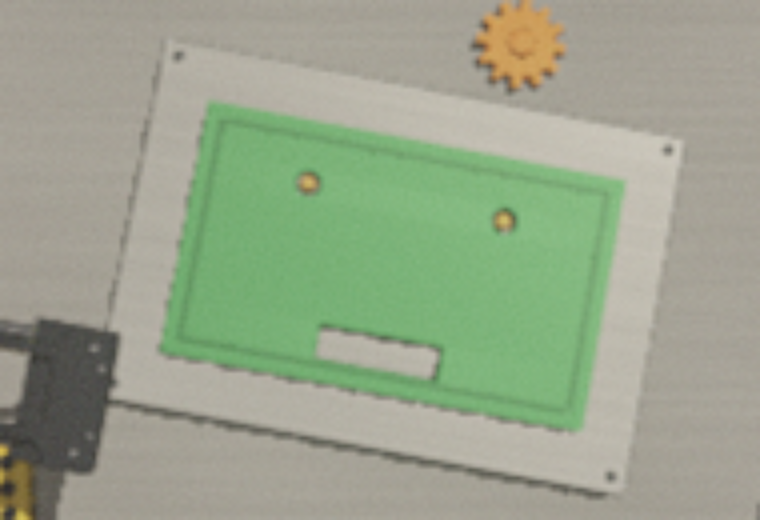

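```bash
python3 - <<'E'
from h import *
K={n:contour(r.camera(n)) for n in C}
def f(p):
    return np.array([cv2.pointPolygonTest(cv2.convexHull(proj(n,pose(p,BX)).astype(np.float32)),(float(a),float(b)),True) for n in C for a,b in K[n]])
b=np.array(json.load(open("s.json"))[1])
for pit in(0,-.004,-.008,-.012,-.016):
    # front edge on the deck
    mk=lambda q:np.r_[q[0],q[1],.03+.09*np.sin(-pit),q[2],pit,0]
    s=least_squares(lambda q:f(mk(q)),[b[0],b[1],b[3]],loss="soft_l1",f_scale=.5,diff_step=1e-3)
    H=tostand(pose(mk(s.x),HO),S)*1e3;print(pit,s.cost.round(2),(H-[[45,70,30],[45,-70,30]]).round(1).tolist())
E
```

```text
0 18.35 [[-1.6, -0.1, 0.0], [-1.5, -0.1, 0.0]]
-0.004 17.15 [[-1.5, -0.0, 0.5], [-1.3, -0.0, 0.5]]
-0.008 16.83 [[-1.4, 0.0, 1.1], [-1.2, 0.0, 1.1]]
-0.012 17.43 [[-1.2, 0.1, 1.6], [-1.1, 0.1, 1.6]]
-0.016 18.95 [[-1.1, 0.1, 2.2], [-0.9, 0.1, 2.2]]
```

>>> arm_command(
  moves=[1.6, 2, 0, 0, 1.6, 2, 0, 0, 1.6, 2, 0, 0, 1.6, 2, 0, 0, 1.6, 2, 0, 0, 1.6, 2, 0, 0, 1.6, 2, 0, 0, 1.6, 2, 0, 0, 1.6, 2, 0, 0, 1.6, 2, 0, 0, 1.6, 2, 0, 0, 1.6, 2, 0, 0],
)

```text
time: 14.87
ee_pos: [0.6266, -0.0575, 0.1965]
eef_rot: [0.996, -0.093, -0.001, -0.001]
ft_force: [0.4, -0.1, 0.2]
width: 0.087
grip_force: 0.0
```

>>> arm_command(
  moves=[0, 0, 3, 0, 0, 0, 3, 0, 0, 0, 3, 0, 0, 0, 3, 0, 0, 0, 2, 0, 0, 0, 0, 0, 0, 0, 0, 0],
)

```text
time: 15.45
ee_pos: [0.6254, -0.0561, 0.0565]
eef_rot: [0.996, -0.093, -0.002, -0.001]
ft_force: [0.2, -0.7, 0.3]
width: 0.0869
grip_force: 0.0
```

```bash
python3 - <<'E'
from h import *
go(62,0,46,0);print(r.read_state()["joint_positions"])
E
```

```text
at stand [68.1  1.9 56.5] head 0.06 t 15.45 F [ 0.2 -0.7  0.3] axis z [-0.004  0.002 -1.   ]
shift cm [-0.6   0.19  1.05] turn 0.06
[-0.63234145  0.64216184  0.89126361  1.66369794 -0.54874608  1.10936029
 -1.34102667]
```

>>> arm_command(
  moves=[0, 0, 0.4, 0, 0, 0, 0.4, 0, 0, 0, 0.2, 0, 0, 0, 0.1, 0, 0, 0, 0.1, 0, 0, 0, 0, 0],
)

```text
time: 15.95
ee_pos: [0.626, -0.0554, 0.0444]
eef_rot: [0.996, -0.093, -0.001, -0.001]
ft_force: [0.0, 0.1, 0.2]
width: 0.0868
grip_force: 0.0
```

>>> arm_command(
  moves=[0, 0, 0.1, 0, 0, 0, 0, 0],
)

```text
time: 16.12
ee_pos: [0.626, -0.0554, 0.0433]
eef_rot: [0.996, -0.093, -0.001, -0.001]
ft_force: [-0.5, 0.5, -0.7]
width: 0.0871
grip_force: 0.0
```

>>> arm_command(
  moves=[0, 0, 0.1, 0, 0, 0, 0, 0],
)

```text
time: 16.28
ee_pos: [0.6261, -0.0555, 0.0427]
eef_rot: [0.996, -0.093, -0.001, -0.001]
ft_force: [-0.4, 0.6, 2.5]
width: 0.087
grip_force: 1.3
```

>>> arm_command(
  moves=[0, 0, 0.1, 0, 0, 0, 0, 0],
)

```text
time: 16.45
ee_pos: [0.6261, -0.0555, 0.0425]
eef_rot: [0.996, -0.093, -0.001, -0.001]
ft_force: [-5.8, 2.8, 13.9]
width: 0.087
grip_force: 6.8
```

>>> arm_command(
  moves=[0, 0, 0.05, 0, 0, 0, 0, 0, 0, 0, -0.3, 0, 0, 0, -2, 0, 0, 0, -3, 0, 0, 0, -3, 0, 0, 0, -3, 0, -3, -2, 0, 0, -3, -2, 0, 0, -3, -2, 0, 0, -3, -2, 0, 0, -3, -2, 0, 0],
)

```text
time: 17.45
ee_pos: [0.496, 0.0711, 0.1538]
eef_rot: [0.996, -0.093, -0.002, -0.001]
ft_force: [-0.1, 0.5, 2.3]
width: 0.0869
grip_force: 0.0
```

>>> arm_command(
  moves=[-1, -3, 0, 0, -1, -3, 0, 0, 0, -3, 0, 0, 0, -3, 0, 0, 0, -3, 0, 0, 0, -3, 0, 0, 0, 0, 0, 0],
)

```text
time: 18.03
ee_pos: [0.5104, 0.2577, 0.1542]
eef_rot: [0.996, -0.089, -0.001, -0.001]
ft_force: [0.4, 0.7, -0.3]
width: 0.0876
grip_force: 0.0
```

```bash
python3 - <<'E'
from h import *
look();look();go(0,0,100,0)
E
```

```text
err px 0.29 hole offs L [-1.4 -0.1  1. ] R [-1.4 -0.1  0.6] yaw -0.0001 pitch,roll [-0.0099  0.003 ]
err px 0.29 hole offs L [-1.4 -0.1  1.1] R [-1.4 -0.1  0.5] yaw -0.0002 pitch,roll [-0.01    0.0042]
at stand [-101.3  280.8  154.8] head 0.03 t 18.2333 F [ 0.1 -1.8 -0.2] axis z [-0.003  0.002 -1.   ]
shift cm [10.14 28.09  5.42] turn 0.03
```

```bash
python3 -c "
from bench import r
print(r.close_job())"
```

```text
the job is handed in; nothing more can be done
None
```

The job is handed in: both of the board's round holes are over their pins and the board lies flat. A light press found its back edge within about 1 mm of seated height. The arm never went near the bystanders. The job took about 18 s, and no verdict came back on hand-in.

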